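Lock the ink rack's security bar

ROBOT

A 7-joint arm with a two-finger parallel gripper is mounted at the origin on the work surface. World frame = base frame: x ahead of the robot, y to its left, z up, the work surface at z = 0. Lengths are in m, angles in rad, forces in N, time in s.
With the tool pointing down it reaches from about 0.4 to 0.85 m from the base axis. Payload 10.4 kg.
Tool frame: the origin (TCP) lies midway between the tips of the shut fingers; the grasp point (between the pads) lies 19 mm behind it (manip.grasp_offset is the distance from the TCP to the grasp point, in m); z points along the fingers, y is the line along which they close (so a half turn about z gives the same grasp; the last joint's range is limited). The gripper opens to 85 mm and grips with 20 to 120 N. Pads are 22 mm wide; open, the fingers measure 114 mm over their backs; the gripper's body (76 mm by 85 mm) begins 54 mm behind the grasp point. The pads swing forward as they close: fully open they stand 13 mm farther back than shut.
Start: joints at [-1.369, 0.332, -0.065, 1.46, 0.022, 1.35, -0.088], TCP at [0.139, 0.609, 0.231] pointing down, gripper open.
Joint ranges: [-2.6, 2.6], [-0.5, 2.12], [-1.47, 1.34], [0.16, 2.42], [-1.27, 4.41], [0.06, 2.06], [-2.6, 2.6]. Speed limits (rad/s): [2.22, 2.22, 2.79, 2.79, 3.14, 3.14, 3.14].

INTERFACE

Orientations are given as a unit quaternion [x, y, z, w].
In Python, from workcell import manip, imaging gives the robot as it stands (manip), with the cameras (imaging).
- The arm moves only by the shell command python3 jog.py 'ROWS' [FORCE]. ROWS is rows parted by semicolons, their numbers by spaces, 1 to 20 of them, each of 7 numbers: a rotation vector rx, ry, rz in rad, then dx, dy, dz in m, then the opening from 0.0 (shut) to 1.0 (fully open); each row is the pose to reach, as a shift and turn from the pose commanded when the command began, along the tool's axes at that moment; what a row does not reach only later rows make up. A row lasts 1/8 s, in which the tool goes at most 0.0625 m and 0.188 rad, less where a joint would pass 70% of its speed; a pose out of reach is approached as far as the arm can. The fingers move at their own pace and stop on an object; FORCE is the grip in N (left out, the last holds). Time passes only in rows, so rows that do not move let the fingers close. It prints the time, the measured TCP pose, the force, the opening and the grip force at its end.
- manip.get_obs(): the state, without advancing time (a new reading comes with each control period).
- imaging.camera(name): name is "side" or "top"; returns the picture (480x640x3 uint8, blue, green, red); there is no depth.
- imaging.calibration(name): a dict with "fx", "fy", "cx", "cy" (pixels), "world_from_camera" (4x4, takes a point from camera to world coordinates). Camera axes: x right, y up, looking along -z (the intrinsics and any distortion apply to the point x, -y, -z); pixel columns grow to the right and rows downward; lengths in m; the calibration is good to about 2 mm. A picture is of the moment at which its call begins. calibration takes no time and is no camera call.
- manip.hand_in(): hands the job in; it is judged then, once.
The state is a dict: "clock": time; "joint_pos": joint angles; "joint_velocities": joint speeds; "tau": joint torques, N m; "position": TCP position; "ee_rot": TCP orientation; "ft_force": force on the tool from outside, world axes, zero at the start; "torque": the same for the moment, N m; "grip_width": opening from 0.0 (shut) to 1.0 (fully open); "grasp_force": force on a finger pad.
Only numpy, scipy, OpenCV 4.12 (cv2) and the standard library are available. Lean on these libraries where they do the work, as an engineer would, in place of code of your own. Each camera call takes 0.05 s, during which the arm holds its last target. There are 200 camera calls.

TASK

Lock up the ink rack for the night: swing the red security bar back over the ink bottles, then push the yellow-knobbed pin through the eye at the bar's end and fully home, until its knob sits against the guide. Feel for the eye by shifting the bar a little and trying again, do not force the pin, and leave the bar closed and the jar, brush pot and sketchbook where they are.

Things in the scene. Friction and masses are not known exactly. Their poses are not given: they have to be found in the camera images.
- rack: Ink rack screwed to the counter: dark wood base plate 420 x 110 x 12 mm, four ink bottles in a row (tops at 78 mm). Origin on the counter; plate x -0.225 to 0.195. Its +x runs along the row, from the hasp end (x -0.21) to the hinge post (x 0.15, y 0). The hasp is three upright aluminium plates 32 mm wide, tops at 83 to 85 mm, whose holes line up along x at y 0, height 65 mm.
- guide_mouth (a point): Outer (-x) face of the hasp's rear guide, on the hole axis: rack x -0.205, height 65 mm. Pin holes: rear guide x -0.205 to -0.183 and front guide x -0.135 to -0.115, both 14 mm; keeper x -0.085 to -0.079, 16 mm. The eye at the bar's end swings through the gap between front guide and keeper, at x -0.100.
- bar (a joint): Angle (rad) of the red security bar, flat steel 26 x 8 mm, top 94 mm above the counter, swinging level about the hinge post. 0: straight along the rack over the bottles, its end in the hasp; positive: open, towards rack +y. Range -0.15 to 1.1. Stiff hinge: the bar stays where it is left, about 1.5 N at its post moves it.
- bar_end (a point): Bar's centre line 250 mm from the hinge, height 65 mm, inside a red frame 78 mm wide that hangs from the bar. In the frame a brass eye plate (46 mm wide, 6 mm thick, hole 14 mm at this height) is clamped up to 10 mm to either side of the centre line, different on every rack and not measured: the eye meets the pin's axis at some bar angle from -0.04 to 0.04.
- pin: Steel lock pin, loose, lying withdrawn in the two guides. Shank 12 mm diameter, 142 mm long to its +x; yellow knob 30 mm diameter, 20 mm long to -x. Origin on the axis where knob meets shank; about 0.12 kg. It slides along rack +x; fully home the knob touches the rear guide: origin at rack x -0.205, tip at -0.063.
- pin_tip (a point): Tip of the pin; the last 10 mm taper from 12 to 8 mm. If the pin meets the eye plate beside the hole it stops dead about 40 mm short of home; when eye and pin are within about 3 mm the taper finds the hole and draws the bar along.
- bar_post (a point): Centre of the top of the black upright post on the bar, for pushing or gripping: 16 mm diameter, 45 mm high, from 94 mm (top of the bar) to 139 mm above the counter, 200 mm from the hinge axis.
- pin_knob (a point): Centre of the flat outer end of the pin's knob, the place to push, about 64 mm above the counter.
- varnish: Bystander: amber jar with black cap, 60 mm diameter, 85 mm high, beside the hasp. Origin at its underside.
- brushpot: Bystander: white pot 68 mm diameter, 95 mm high, with brushes up to about 175 mm. Origin at its underside.
- sketchbook: Bystander: black sketchbook 148 x 105 x 18 mm lying on the counter. Origin at its underside.

How it is judged:
By the outcome, as a careful person would: the job done as asked, in the order asked, and still so for the second after the job is handed in, with the robot touching nothing.
It also fails if it takes over 67 s, if anything falls off the work surface, if the arm or the gripper's body presses on something with over 40 N, if the wrist force passes 120 N, or if a joint passes its speed limit or range.

## Working session

There is one attempt and no reset: what is moved stays moved. The work goes in short steps, Python scripts to look and compute and a shell command to move; the robot and the scene stay as the last step left them, time stands still between calls to the robot, and variables do not carry over. Pictures are saved under pics/ and viewed, at most 10 in all, crops included, and the job is handed in when it is done.

```bash
ls; mkdir -p pics
python3 - <<'E'
from workcell import manip, imaging
import cv2
for n in("top","side"):
    cv2.imwrite(f"pics/{n}0.png",imaging.camera(n)); c=imaging.calibration(n); print(n,c)
o=manip.get_obs(); print(o["clock"],o["position"],o["ee_rot"])
E
```

```text
jog.py
pics
workcell.py
top {'fx': 614.6431096995733, 'fy': 614.6431096995733, 'cx': 330.1955135922404, 'cy': 231.8101952606109, 'world_from_camera': array([[ 0.01769937,  0.99451428, -0.10309258,  0.49353979],
       [-0.99961179,  0.01981993,  0.01958147,  0.04794412],
       [ 0.02151734,  0.10270598,  0.994479  ,  1.07649335],
       [ 0.        ,  0.        ,  0.        ,  1.        ]])}
side {'fx': 511.1989038761457, 'fy': 511.1989038761457, 'cx': 311.3610653823828, 'cy': 241.11285965575763, 'world_from_camera': array([[-0.98055901,  0.11770049, -0.15700514,  0.43521124],
       [-0.19523955, -0.66527726,  0.72061619,  0.76684372],
       [-0.01963507,  0.73726031,  0.6753234 ,  0.79990848],
       [ 0.        ,  0.        ,  0.        ,  1.        ]])}
0.1 [0.13923384 0.60894502 0.23059119] [ 1.12149900e-01  9.93691084e-01 -6.53770802e-04 -5.06553637e-05]
```

View pics/top0.png

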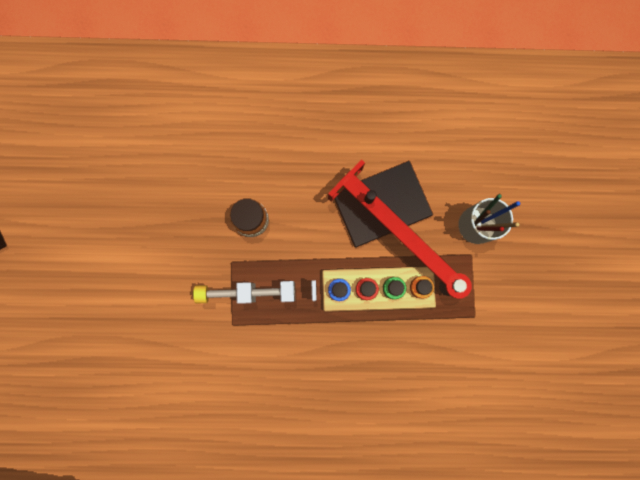

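View pics/side0.png

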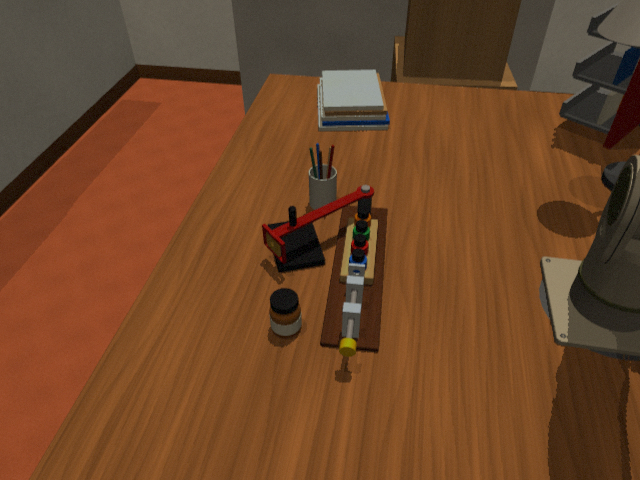

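```bash
cat > h.py <<'E'
import numpy as np, cv2
from workcell import manip, imaging
def w(n,u,v,z):
    c=imaging.calibration(n);T=c["world_from_camera"]
    d=T[:3,:3]@np.array([(u-c["cx"])/c["fx"],-(v-c["cy"])/c["fy"],-1]);o=T[:3,3]
    return o+d*(z-o[2])/d[2]
def px(n,p):
    c=imaging.calibration(n);T=c["world_from_camera"]
    q=T[:3,:3].T@(np.array(p)-T[:3,3]);return c["cx"]+c["fx"]*q[0]/-q[2],c["cy"]-c["fy"]*q[1]/-q[2]
E
python3 - <<'E'
import cv2
a=cv2.imread("pics/top0.png")[150:350,180:500]
cv2.imwrite("pics/c1.png",cv2.resize(a,None,fx=2.5,fy=2.5,interpolation=cv2.INTER_CUBIC))
a=cv2.imread("pics/side0.png")
b=cv2.resize(a[195:270,250:350],None,fx=8,fy=8,interpolation=cv2.INTER_CUBIC)
cv2.imwrite("pics/c2.png",b)
E
```

```text
(no output)
```

View pics/c1.png

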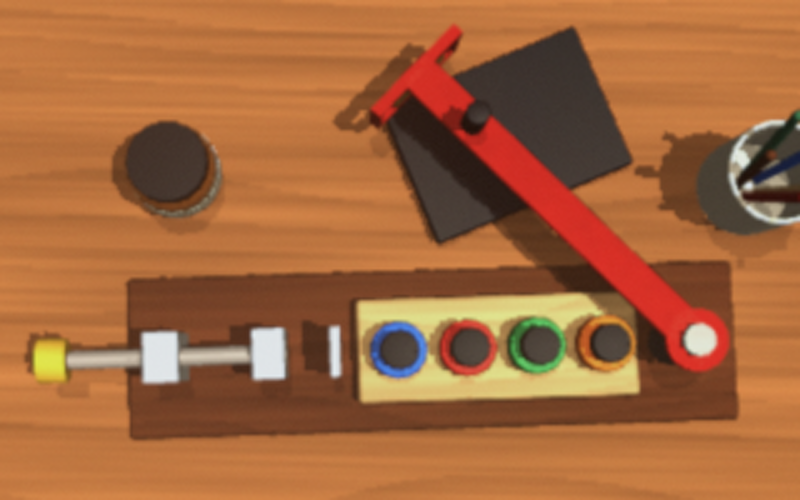

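View pics/c2.png

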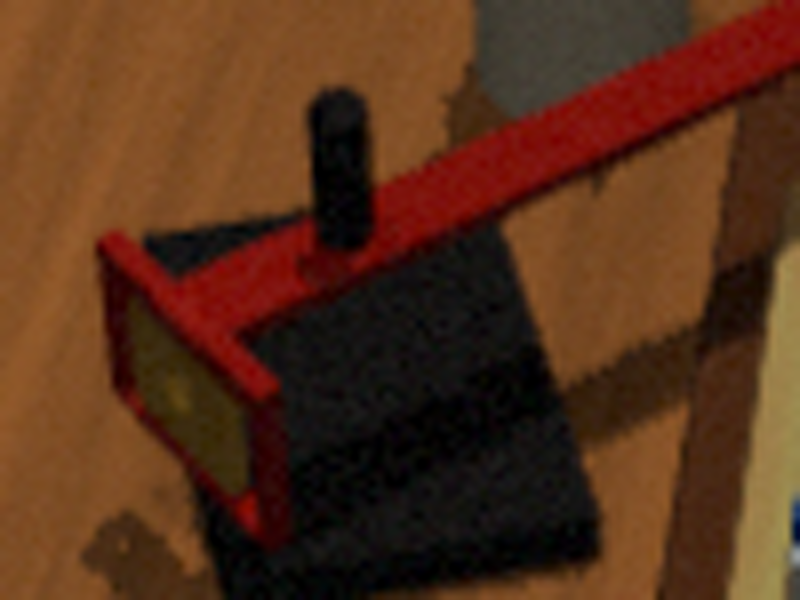

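```bash
cat >> h.py <<'E'
f=lambda a,b:(180+a/2.5,150+b/2.5)
P=[(128,280),(730,262),(737,417),(131,438)]
W=[w("top",*f(*p),0.012)[:2] for p in P]
L=[(-.225,.055),(.195,.055),(.195,-.055),(-.225,-.055)]
L=np.array(L);W=np.array(W);lc=L.mean(0);wc=W.mean(0)
a=complex(0);a=np.sum((W-wc)@[1,1j]*np.conj((L-lc)@[1,1j]));th=np.angle(a)
R=np.array([[np.cos(th),-np.sin(th)],[np.sin(th),np.cos(th)]]);t=wc-R@lc
r2w=lambda x,y,z:np.r_[R@[x,y]+t,z]
w2r=lambda p:R.T@(np.array(p)[:2]-t)
E
python3 - <<'E'
from h import *
print("th",th,"t",t,"res",(W-(L@R.T+t)).round(4).tolist())
print("edge",np.linalg.norm(W[0]-W[1]),np.linalg.norm(W[1]-W[2]))
print("hinge",w2r(w("top",*f(700,340),.105)))
p=w("top",*f(482,107),.139);q=w2r(p);print("post",p,q,np.hypot(q[0]-.15,q[1]),np.arctan2(q[1],.15-q[0]))
q=w2r(w("side",250+338/8,195+100/8,.139));print("post side",q,np.hypot(q[0]-.15,q[1]),np.arctan2(q[1],.15-q[0]))
for n,c in(("knob end",(33,360)),("knob joint",(67,360))):print(n,w2r(w("top",*f(*c),.07)))
print("knob side",w2r(w("side",347.5,347,.064)))
for c in ((161,357,.084),(268,353,.084),(335,351,.084)):print("hasp",w2r(w("top",*f(*c[:2]),c[2])))
A=np.arctan2(q[1],.15-q[0])
for A in (A-.03,A,A+.03):
 for s in(-.01,0,.01):
  u=np.array([-np.cos(A),np.sin(A)]);v=np.array([np.sin(A),np.cos(A)])
  e=np.array([.15,0])+u*.252+v*s
  x,y=px("side",r2w(*e,.065));print(round(A,3),s,(x-250)*8,(y-195)*8)
 for s in(-.039,.039):
  e=np.array([.15,0])+u*.25+v*s;x,y=px("side",r2w(*e,.094));print(" top corner",s,(x-250)*8,(y-195)*8)
print("jar",w2r(w("top",*f(167,160),.085)))
E
```

```text
th -1.5210574232373768 t [ 0.50529812 -0.02945078] res [[-0.001, -0.001], [-0.0014, 0.0005], [0.0014, 0.0018], [0.001, -0.0013]]
edge 0.41847040237866534 0.10716665503135067
hinge [ 0.14879863 -0.00053466]
post [ 0.65266616 -0.0353186   0.139     ] [0.01318747 0.14689405] 0.20073747084717414 0.8209182459895035
post side [0.00992214 0.14219089] 0.19959974357509416 0.7928838969897053
knob end [-0.27828943  0.0006055 ]
knob joint [-2.56332883e-01 -9.71280226e-05]
knob side [-0.26730694 -0.00062991]
hasp [-0.19385129 -0.00021148]
hasp [-0.12532458  0.00015566]
hasp [-8.23021826e-02  6.33882435e-05]
0.763 -0.01 225.52254416835785 429.5097820671406
0.763 0 203.70303596418353 409.30447110440423
0.763 0.01 182.12096628547442 389.31903307357265
 top corner -0.039 290.53803530189316 403.8828324719916
 top corner 0.039 118.26099601767783 247.9987972228521
0.793 -0.01 208.41712146045847 414.5126554830799
0.793 0 187.71960258633317 393.9940642371455
0.793 0.01 167.25129367269074 373.7027014584121
 top corner -0.039 269.89803814930565 390.03994037430016
 top corner 0.039 106.50949451970564 231.75744025613994
0.823 -0.01 192.15041067295124 399.264152288629
0.823 0 172.585112154763 378.4600411519698
0.823 0.01 153.24000379647123 357.8900619174335
 top corner -0.039 250.07136945727962 375.86648373178855
 top corner 0.039 95.64892386199472 215.3997584506667
jar [-0.18759784  0.12685278]
```

```bash
cat >> h.py <<'E'
from scipy.spatial.transform import Rotation as Ro
def delta(rx,ry,z):  # shift in tool axes to reach rack point; turn to align closing axis with rack x
    o=manip.get_obs();T=Ro.from_quat(o["ee_rot"]).as_matrix();d=T.T@(r2w(rx,ry,z)-o["position"])
    M=np.array([[*(-R[:,1]),0],[*(-R[:,0]),0],[0,0,-1]]).T
    print("shift",d.round(4),"turn",Ro.from_matrix(T.T@M).as_rotvec().round(4),"now",w2r(o["position"]).round(4),o["position"][2].round(4),"F",(M.T@o["ft_force"]).round(2),"t",o["clock"])
E
python3 -c "
from h import *
print(r2w(.0116,.1445,.2));delta(.0116,.1445,.2)"
```

```text
[ 0.65019614 -0.03385212  0.2       ]
shift [-0.6414 -0.5127  0.0313] turn [-1.300e-03 -1.000e-04 -2.745e-01] now [-0.6558 -0.3339] 0.2306 F [-0.02  0.12  0.78] t 0.1
```

```bash
G="-0.0013 0 -0.2745 -0.6414 -0.5127 0.03 1"; python3 jog.py '0 0 -0.2745 -0.6414 -0.5127 0.031 1;0 0 -0.2745 -0.6414 -0.5127 0.031 1;0 0 -0.2745 -0.6414 -0.5127 0.031 1;0 0 -0.2745 -0.6414 -0.5127 0.031 1;0 0 -0.2745 -0.6414 -0.5127 0.031 1;0 0 -0.2745 -0.6414 -0.5127 0.031 1;0 0 -0.2745 -0.6414 -0.5127 0.031 1;0 0 -0.2745 -0.6414 -0.5127 0.031 1;0 0 -0.2745 -0.6414 -0.5127 0.031 1;0 0 -0.2745 -0.6414 -0.5127 0.031 1;0 0 -0.2745 -0.6414 -0.5127 0.031 1;0 0 -0.2745 -0.6414 -0.5127 0.031 1;0 0 -0.2745 -0.6414 -0.5127 0.031 1;0 0 -0.2745 -0.6414 -0.5127 0.031 1;0 0 -0.2745 -0.6414 -0.5127 0.031 1;0 0 -0.2745 -0.6414 -0.5127 0.031 1' 20
python3 -c "
from h import *
delta(.0116,.1445,.106)"
```

```text
clock: 2.1
position: [0.6498, -0.0315, 0.2003]
ee_rot: [-0.026, 1.0, 0.001, -0.0]
ft_force: [-0.7, -0.0, 1.0]
grip_width: 0.998
grasp_force: 0.0
shift [-0.0003 -0.0025  0.0943] turn [ 0.0013 -0.0002  0.0022] now [0.0092 0.1443] 0.2003 F [ 0.74  0.02 -1.  ] t 2.1
```

```bash
python3 jog.py '0 0 0 0 -0.002 0.04 1;0 0 0 0 -0.002 0.07 1;0 0 0 0 -0.002 0.094 1;0 0 0 0 -0.002 0.094 1;0 0 0 0 -0.002 0.094 0;0 0 0 0 -0.002 0.094 0;0 0 0 0 -0.002 0.094 0;0 0 0 0 -0.002 0.094 0;0 0 0 0 -0.002 0.094 0;0 0 0 0 -0.002 0.094 0;0 0 0 0 -0.002 0.094 0;0 0 0 0 -0.002 0.094 0' 25
python3 - <<'E'
from h import *
cv2.imwrite("pics/side1.png",imaging.camera("side"))
delta(-.05,-.0024,.106)
E
```

```text
clock: 3.6
position: [0.6515, -0.0339, 0.1071]
ee_rot: [-0.026, 1.0, 0.001, 0.001]
ft_force: [3.1, 4.3, 2.2]
grip_width: 0.171
grasp_force: 25.7
shift [0.1481 0.0619 0.0009] turn [0.0016 0.0025 0.0013] now [0.0117 0.1458] 0.1071 F [-2.27  3.98 -3.61] t 3.65
```

View pics/side1.png

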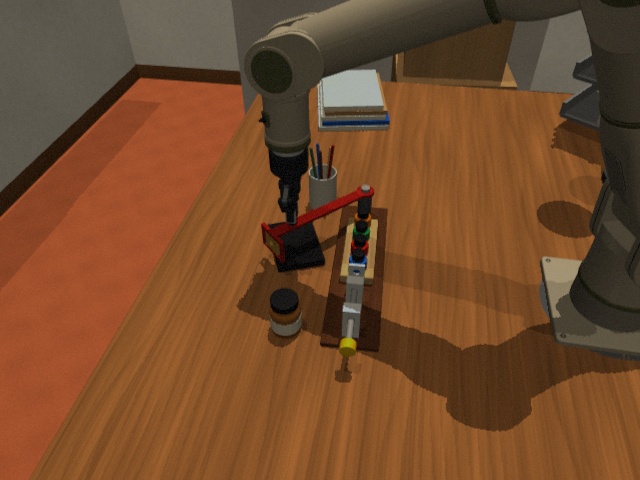

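```bash
python3 jog.py '0 0 0 0.008 0.007 0 0;0 0 0 0.017 0.0147 0 0;0 0 0 0.0346 0.0279 0 0;0 0 0 0.0534 0.0391 0 0;0 0 0 0.0734 0.0481 0 0;0 0 0 0.0944 0.0549 0 0;0 0 0 0.116 0.0595 0 0;0 0 0 0.1338 0.0613 0 0;0 0 0 0.143 0.0618 0 0;0 0 0 0.1481 0.0618 0 0;0 0 0 0.1481 0.0618 0 0;0 0 0 0.1481 0.0618 0 0'
python3 - <<'E'
from h import *
delta(-.05,-.0024,.106)
E
```

```text
clock: 5.15
position: [0.4997, 0.0222, 0.107]
ee_rot: [-0.026, 1.0, 0.002, 0.001]
ft_force: [-0.4, 11.6, 2.8]
grip_width: 0.177
grasp_force: 26.2
shift [-0.0006 -0.0018  0.001 ] turn [0.0037 0.0012 0.003 ] now [-0.0518 -0.003 ] 0.107 F [-0.21 11.56 -2.84] t 5.15
```

```bash
python3 jog.py '0 0 0 0 0 0 0.5;0 0 0 0 0 0 0.5;0 0 0 0 0 0 0.5;0 0 0 0 0 -0.03 0.5;0 0 0 0 0 -0.07 0.5;0 0 0 0 0.06 -0.07 0;0 0 0 0 0.12 -0.07 0;0 0 0 0 0.18 -0.07 0;0 0 0 0 0.24 -0.07 0;0 0 0 0 0.278 -0.07 0;0 0 0 0 0.278 -0.07 0;0 0 0 0 0.278 -0.07 0' 25
python3 - <<'E'
from h import *
t=imaging.camera("top");s=imaging.camera("side")
a=cv2.resize(t[230:350,180:500],None,fx=2.5,fy=2.5,interpolation=cv2.INTER_CUBIC)
b=cv2.resize(s[200:360,300:420],None,fx=1.8,fy=1.8,interpolation=cv2.INTER_CUBIC)
c=np.zeros((600,800,3),np.uint8);c[:300]=a;c[300:588,:216]=b
b=cv2.resize(s[245:295,325:385],None,fx=5.8,fy=5.8,interpolation=cv2.INTER_CUBIC);c[300:590,300:648]=b
cv2.imwrite("pics/c3.png",c)
q=px("top",r2w(-.05,-.0024,.139));print("post pred in crop",(q[0]-180)*2.5,(q[1]-230)*2.5)
delta(-.32,0,.045)
E
```

```text
clock: 6.65
position: [0.486, 0.2953, 0.1761]
ee_rot: [-0.024, 1.0, -0.0, -0.0]
ft_force: [0.0, 0.0, 0.5]
grip_width: 0.002
grasp_force: 0.0
post pred in crop 387.8575972602425 152.6532942540129
shift [-0.003  -0.0048  0.1314] turn [-0.0004  0.0002 -0.0023] now [-0.3249 -0.003 ] 0.1764 F [ 0.52 -0.16  0.22] t 6.75
```

View pics/c3.png

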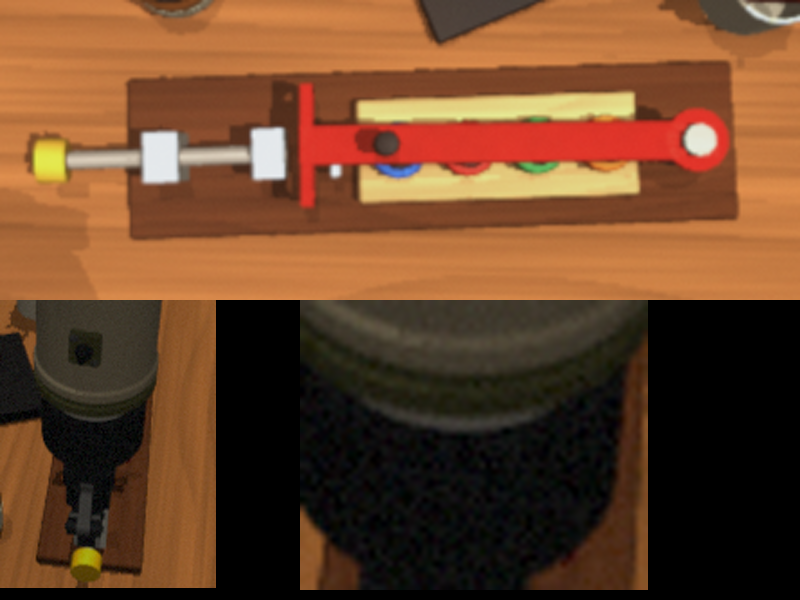

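Run:
```python
from h import *
g=lambda a,b,z:w2r(w("top",180+a/2.5,230+b/2.5,z)).round(4)
print(g(306,145,.094),g(386,144,.139),g(386,144,.117),g(700,140,.1))
t=imaging.camera("top").astype(int)
m=(t[...,2]>130)&(t[...,1]<70)&(t[...,0]<70)
for u in list(range(300,306))+list(range(340,440,15)):
    v=np.where(m[240:350,u])[0]+240
    if len(v): print(u,v.min(),v.max()+1,len(v),w2r(w("top",u+.5,(v.min()+v.max()+1)/2,.094)).round(4))
for z in (.094,.139): print(px("top",r2w(-.05,0,z)))
```

```text
[-0.1006  0.0044] [-0.051   0.0029] [-0.0503  0.0031] [ 0.15   -0.0005]
300 263 313 50 [-0.1036  0.0045]
301 263 314 51 [-0.102   0.0036]
302 263 314 51 [-0.1004  0.0036]
303 263 314 51 [-0.0989  0.0035]
304 263 314 51 [-0.0973  0.0035]
305 264 313 49 [-0.0957  0.0034]
340 279 296 17 [-0.0399  0.0032]
355 280 295 15 [-0.016   0.0025]
370 279 297 18 [0.0079 0.0009]
385 279 295 16 [0.0319 0.0017]
400 279 294 15 [0.0559 0.0018]
415 278 295 17 [0.0799 0.001 ]
430 279 294 15 [0.104  0.0003]
(np.float64(334.25908541373957), np.float64(289.7409775784883))
(np.float64(335.0911573828969), np.float64(289.4751359414904))
```

```bash
python3 jog.py '0 0 1.57 -0.006 -0.275 -0.01 0.6;0 0 1.57 -0.006 -0.275 -0.01 0.6;0 0 1.57 -0.006 -0.275 -0.01 0.6;0 0 1.57 -0.006 -0.275 -0.01 0.6;0 0 1.57 -0.006 -0.275 -0.01 0.6;0 0 1.57 -0.006 -0.275 -0.01 0.6;0 0 1.57 -0.006 -0.275 -0.01 0.6;0 0 1.57 -0.006 -0.275 -0.01 0.6;0 0 1.57 -0.006 -0.275 -0.01 0.6;0 0 1.57 -0.006 -0.275 -0.01 0.6;0 0 1.57 -0.006 -0.275 0.03 0.6;0 0 1.57 -0.006 -0.275 0.068 0.6;0 0 1.57 -0.006 -0.275 0.068 0.6' 25
python3 -c "
from h import *
delta(-.05,.003,.107);print(manip.get_obs()['joint_pos'])"
```

```text
clock: 8.43
position: [0.5034, 0.0215, 0.1064]
ee_rot: [0.689, 0.725, -0.002, -0.001]
ft_force: [0.3, -0.9, 0.2]
grip_width: 0.604
grasp_force: 0.0
shift [-0.001   0.0024 -0.0006] turn [-0.0045 -0.0027 -1.5693] now [-0.0509  0.0006] 0.1064 F [-0.22 -0.94 -0.22] t 8.425
[-0.64373404  0.19410298  0.56397545  1.94772409 -0.11891383  1.03696808
  0.02415454]
```

```bash
python3 jog.py '0 0 0 0 0 0 0;0 0 0 0 0 0 0;0 0 0 0 0 0 0;0 0 0 0 0 0 0;0 0 0 0 0 0 0;0 0 0 0 -0.001 0 0;0 0 0 0 -0.003 0 0;0 0 0 0 -0.003 0 0;0 0 0 0 -0.003 0 0' 25
python3 -c "
from h import *
delta(-.05,-.0024,.107)"
python3 jog.py '0 0 0 0 0 0 0.5;0 0 0 0 0 0 0.5;0 0 0 0 0 0 0.5;0 0 0 0 0 -0.03 0.5;0 0 0 0 0 -0.07 0.5;0 0 0 0.06 0 -0.07 0;0 0 0 0.12 0 -0.07 0;0 0 0 0.18 0 -0.07 0;0 0 0 0.24 0 -0.07 0;0 0 0 0.28 0 -0.07 0;0 0 0 0.28 0 -0.07 0' 25
cat >> h.py <<'E'
def bar():
    t=imaging.camera("top").astype(int)
    m=(t[...,2]>130)&(t[...,1]<70)&(t[...,0]<70)
    X=[]
    for u in list(range(301,305))+list(range(345,440,5)):
        v=np.where(m[240:350,u])[0]+240
        X.append(w2r(w("top",u+.5,(v.min()+v.max()+1)/2,.094)))
    X=np.array(X);p=np.polyfit(X[:,0],X[:,1],1);print("bar frame y",X[:4,1].mean(),"angle",-p[0],"fit y at hinge",np.polyval(p,.15))
    return t.astype(np.uint8)
E
python3 -c "
from h import *
bar();delta(-.32,0,.045)"
```

```text
clock: 9.55
position: [0.5036, 0.0222, 0.1099]
ee_rot: [0.689, 0.725, 0.001, 0.001]
ft_force: [0.6, -0.6, 7.5]
grip_width: 0.178
grasp_force: 25.6
shift [-0.0016 -0.0033  0.0029] turn [ 0.0032  0.0021 -1.5696] now [-0.0516  0.0009] 0.1099 F [-0.56 -0.62 -7.51] t 9.55
clock: 10.92
position: [0.4866, 0.3054, 0.1776]
ee_rot: [0.687, 0.727, -0.0, -0.0]
ft_force: [-0.8, -0.2, 0.3]
grip_width: 0.001
grasp_force: 0.0
bar frame y 0.00038204931328026444 angle 0.003959702705713198 fit y at hinge -0.0003708980606591653
shift [-0.0126  0.0013  0.1327] turn [-1.1000e-03  0.0000e+00 -1.5675e+00] now [-0.3327 -0.0013] 0.1777 F [-0.75 -0.87 -0.91] t 10.975
```

```bash
python3 jog.py '0 0 0 0 0.001 0.05 0;0 0 0 0 0.001 0.1 0;0 0 0 0 0.001 0.13 0;0 0 0 0 0.001 0.13 0;0 0 0 -0.02 0.001 0.13 0;0 0 0 -0.035 0.001 0.13 0;0 0 0 -0.042 0.001 0.13 0;0 0 0 -0.047 0.001 0.13 0;0 0 0 -0.051 0.001 0.13 0;0 0 0 -0.053 0.001 0.13 0'
python3 -c "
from h import *
delta(-.265,0,.047)"
```

```text
clock: 12.22
position: [0.4918, 0.2491, 0.0484]
ee_rot: [0.689, 0.725, 0.0, -0.0]
ft_force: [-0.5, 1.2, 1.8]
grip_width: 0.004
grasp_force: 0.9
shift [-0.0139 -0.0004  0.0014] turn [ 5.0000e-04 -2.0000e-04 -1.5695e+00] now [-0.2789  0.0004] 0.0484 F [ 0.47  1.2  -1.79] t 12.225
```

Contact is near; continue in small steps watching the force.

```bash
python3 jog.py '0 0 0 -0.002 0 0 0;0 0 0 -0.004 0 0 0;0 0 0 -0.004 0 0 0'; python3 jog.py '0 0 0 -0.002 0 0 0;0 0 0 -0.004 0 0 0;0 0 0 -0.004 0 0 0'
python3 - <<'E'
from h import *
delta(-.265,0,.047)
t=imaging.camera("top");s=imaging.camera("side")
m=lambda t:(t[...,2]>150)&(t[...,1]>130)&(t[...,0]<70)
v,u=np.where(m(t)[280:310,180:260]);print("top knob u",u.min()+180 if len(u) else None,u.max()+180 if len(u) else None,len(u))
E
```

```text
clock: 12.6
position: [0.4921, 0.2455, 0.0485]
ee_rot: [0.689, 0.725, 0.0, -0.0]
ft_force: [0.0, 4.0, 2.6]
grip_width: -0.001
grasp_force: 2.4
clock: 12.98
position: [0.4923, 0.2414, 0.0486]
ee_rot: [0.689, 0.725, 0.001, -0.0]
ft_force: [-0.6, 4.6, 3.4]
grip_width: 0.003
grasp_force: 2.4
shift [-0.0062 -0.0005  0.0016] turn [ 1.2000e-03 -2.0000e-04 -1.5696e+00] now [-0.2712  0.0005] 0.0486 F [ 0.34  4.6  -3.43] t 12.975
top knob u 209 217 117
```

```bash
python3 jog.py '0 0 0 -0.002 0 0 0;0 0 0 -0.004 0 0 0;0 0 0 -0.004 0 0 0'|sed -n '2p;4p'; python3 jog.py '0 0 0 -0.002 0 0 0;0 0 0 -0.004 0 0 0;0 0 0 -0.004 0 0 0'|sed -n '2p;4p'
python3 - <<'E'
from h import *
delta(-.265,0,.047);t=bar()
m=lambda t:(t[...,2]>150)&(t[...,1]>130)&(t[...,0]<70)
v,u=np.where(m(t)[280:310,180:260]);print("top knob u",u.min()+180,u.max()+180,w2r(w("top",u.max()+181,294,.07)))
E
```

```text
position: [0.4926, 0.2374, 0.0486]
ft_force: [0.5, 4.9, 4.1]
position: [0.4929, 0.2334, 0.0487]
ft_force: [0.5, 5.7, 4.3]
shift [ 0.0018 -0.0006  0.0017] turn [ 1.4000e-03 -1.0000e-04 -1.5697e+00] now [-0.2632  0.0006] 0.0487 F [-0.79  5.62 -4.26] t 13.825
bar frame y -0.0012001002827207237 angle -0.0038034305346138267 fit y at hinge -0.00011994808404571032
top knob u 215 222 [-0.23015171 -0.00093495]
```

Pin origin is at about -0.230, past the -0.245 stop, and the bar shifted by about 1.6 mm: the taper has found the eye. Continuing.

```bash
python3 jog.py '0 0 0 -0.003 0 0 0;0 0 0 -0.006 0 0 0;0 0 0 -0.009 0 0 0;0 0 0 -0.012 0 0 0'|sed -n '2p;4p'; python3 jog.py '0 0 0 -0.003 0 0 0;0 0 0 -0.006 0 0 0;0 0 0 -0.008 0 0 0;0 0 0 -0.008 0 0 0'|sed -n '2p;4p'
python3 - <<'E'
from h import *
delta(-.265,0,.047);t=bar()
m=lambda t:(t[...,2]>150)&(t[...,1]>130)&(t[...,0]<70)
v,u=np.where(m(t)[280:310,180:260]);print("top knob u",u.min()+180,u.max()+180,w2r(w("top",u.max()+181,294,.07)))
E
```

```text
position: [0.4936, 0.2216, 0.0488]
ft_force: [0.9, 4.3, 4.5]
position: [0.4936, 0.2125, 0.0483]
ft_force: [1.5, 3.8, 2.3]
shift [ 0.0228 -0.0004  0.0013] turn [-2.0000e-04  1.0000e-04 -1.5704e+00] now [-0.2422  0.0004] 0.0483 F [-1.68  3.69 -2.27] t 14.875
bar frame y -0.0012001002827207237 angle -0.003676145027072331 fit y at hinge -0.00017155849408695694
top knob u 229 235 [-0.20912082 -0.00160795]
```

```bash
python3 jog.py '0 0 0 -0.002 0 0 0;0 0 0 -0.003 0 0 0;0 0 0 -0.003 0 0 0'|sed -n '2p;4p'; python3 jog.py '0 0 0 -0.001 0 0 0;0 0 0 -0.002 0 0 0;0 0 0 -0.002 0 0 0'|sed -n '2p;4p'; python3 jog.py '0 0 0 -0.001 0 0 0;0 0 0 -0.001 0 0 0'|sed -n '2p;4p'
```

```text
position: [0.4937, 0.2095, 0.0482]
ft_force: [1.7, 1.6, 1.7]
position: [0.4937, 0.2085, 0.0483]
ft_force: [1.5, 5.9, 0.8]
position: [0.4938, 0.2084, 0.0484]
ft_force: [1.8, 9.2, -0.4]
```

```bash
python3 jog.py '0 0 0 -0.002 0 0 0;0 0 0 -0.002 0 0 0'|sed -n '2p;4p'; python3 jog.py '0 0 0 0.02 0 0 0;0 0 0 0.06 0 0 0;0 0 0 0.11 0 0 0;0 0 0 0.16 0 -0.03 0;0 0 0 0.2 0 -0.08 0;0 0 0 0.2 0 -0.1 0;0 0 0 0.2 0 -0.1 0'|sed -n '1,4p'
python3 - <<'E'
from h import *
t=bar();s=imaging.camera("side")
c=np.zeros((600,800,3),np.uint8);c[:300]=cv2.resize(t[230:350,180:500],None,fx=2.5,fy=2.5,interpolation=cv2.INTER_CUBIC)
c[300:600,:400]=cv2.resize(s[270:360,300:420],(400,300),interpolation=cv2.INTER_CUBIC);c[300:,400:]=cv2.resize(s[150:390,200:520],(400,300))
cv2.imwrite("pics/c4.png",c)
E
```

```text
position: [0.4939, 0.2083, 0.0485]
ft_force: [2.6, 14.8, -2.4]
clock: 17.05
position: [0.4842, 0.4052, 0.1493]
ee_rot: [0.689, 0.725, 0.001, 0.0]
ft_force: [0.3, -0.1, -0.5]
bar frame y -0.002781724058883576 angle -0.011128625156634203 fit y at hinge 0.00017612359461417998
```

View pics/c4.png

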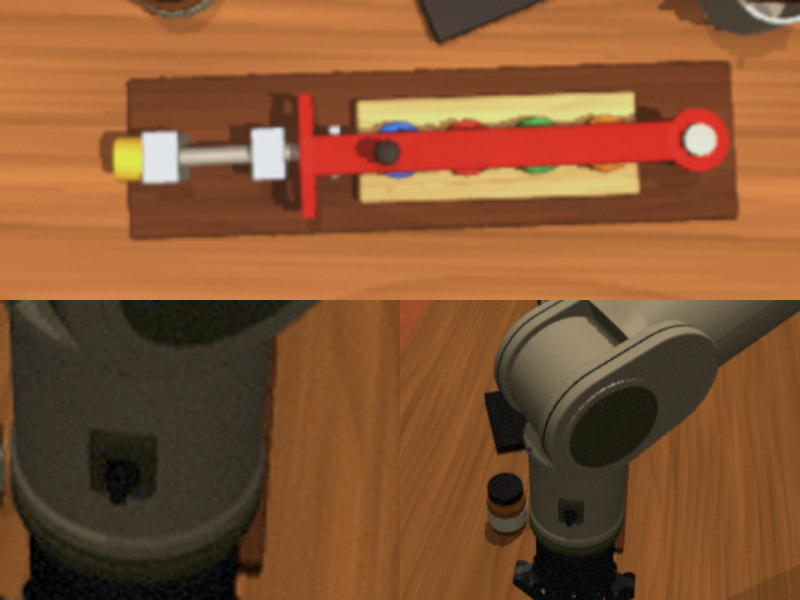

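The top view shows the knob (crop 128,158) flush against the rear guide, the pin running into the red frame (308,155), and the bar closed. The jar and sketchbook have not moved.

```bash
python3 -c "
from workcell import manip, imaging
print(manip.hand_in())"
```

```text
the job is handed in; nothing more can be done
None
```

The bar is closed over the ink bottles, and the pin is through the eye and fully home with its knob against the guide. Pushing peaked at about 15 N when the knob seated; the job was handed in at about 17 s, and no verdict was returned.

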